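# Hang the heel die on the J-hook

## Robot

A 6-joint arm with a two-finger parallel gripper is mounted at the origin on the work surface. World frame = base frame: x ahead of the robot, y to its left, z up, the work surface at z = 0. Lengths are in mm, angles in degrees, forces in N, time in s.
With the tool pointing down it reaches from about 350 to 850 mm from the base axis. Payload 8.1 kg.
Tool frame: the origin (TCP) lies midway between the tips of the shut fingers; the grasp point (between the pads) lies 19 mm behind it; z points along the fingers, y is the line along which they close (so a half turn about z gives the same grasp; the last joint's range is limited). The gripper opens to 85 mm and grips with 20 to 120 N. Pads are 22 mm wide; open, the fingers measure 114 mm over their backs; the gripper's body (76 mm by 85 mm) begins 54 mm behind the grasp point. The pads swing forward as they close: fully open they stand 13 mm farther back than shut.
Start: joints at [72.055, 7.471, 85.268, -0, 87.261, -4.893], TCP at [135.478, 584.509, 231.292] pointing down, gripper open.
Joint ranges: [-169.43, 169.43], [-51.17, 129.36], [1.28, 143.12], [-76.62, 256.62], [0, 156.53], [-152.29, 152.29]. Speed limits (degrees/s): [136.94, 136.94, 159.86, 180, 180, 180].

## Interface

Orientations are given as [roll, pitch, yaw] about the fixed x, y, z axes, in that order (R = Rz(yaw) Ry(pitch) Rx(roll)).
In Python, from bench import r gives the robot as it stands.
- The arm moves only by the tool step_arm, never from a script. Its arguments are lists of equal length, an entry for each row: "delta_pos": the shift along the world's x, y, z in units of 200 mm (1.0 is 200 mm), a list of three; "spin": the turn about the world's z in units of 180 degrees (1.0 is 180 degrees). In form: {"delta_pos": [[dx, dy, dz], ...], "spin": [spin, ...]}. A call has 1 to 8 rows; each row shifts and turns the commanded pose from where the row before left it; what a row does not reach is not made up. A row lasts 1/8 s, in which the tool goes at most 62.5 mm and 10.7 degrees, less where a joint would pass 70% of its speed; a pose out of reach is approached as far as the arm can. A call with a number of a shift or a turn outside -1 to 1 is refused whole. A call with a gripper value outside its range is refused whole. "gripper" is the opening, from -1 (shut) to 1 (fully open), set as the call begins (left out, the last holds). The fingers move at their own pace and stop on an object; "squeeze" is the grip in N (left out, the last holds). Time passes only in rows, so rows that do not move let the fingers close. It gives the time, the measured TCP pose, the force, the opening and the grip force at its end, in the units of the state.
- r.sense(): the state, without advancing time (a new reading comes with each control period).
- r.snapshot(name): name is "side" or "top" or "wrist"; returns a dict with "pixels" (384x512x3 uint8, blue, green, red), "fx", "fy", "cx", "cy" (pixels), "dist_coeffs" ([k1, k2, p1, p2, k3] as OpenCV has them; the pictures are not rectified), "camera_from_world" (4x4, takes a point from world to camera coordinates). Camera axes: x right, y up, looking along -z (the intrinsics and any distortion apply to the point x, -y, -z); pixel columns grow to the right and rows downward; lengths in mm; the calibration is good to about 2 mm. A picture is of the moment at which its call begins. There is no depth.
- r.hand_in(): hands the job in; it is judged then, once.
The state is a dict: "time": time; "joint_pos": joint angles; "qd": joint speeds; "joint_efforts": joint torques, N m; "tool_pos": TCP position; "tcp_rot": TCP orientation; "ft_force": force on the tool from outside, world axes, zero at the start; "wrist_torque": the same for the moment, N m; "finger_gap": finger opening in mm; "grip_force": force on a finger pad.
Only numpy, scipy, OpenCV 4.12 (cv2) and the standard library are available. Lean on these libraries where they do the work, as an engineer would, in place of code of your own. Each camera call takes 0.05 s, during which the arm holds its last target. There are 200 camera calls.

## Task

Two steel cutting dies stand on edge on the shoe repairer's bench. Hang the heel-shaped one (wider, with the arched top) on the hook stand: pass its opening sideways over the hook's upturned tip, lower it until its arch rests on the arm between tip and post, and let go. Leave the narrow rectangular die standing where it is.

Things in the scene. Friction and masses are not known exactly. Their poses are not given: they have to be found in the camera images.
- heel_die: Closed band of 4 mm steel strip, 0.13 to 0.25 kg, standing like an arched doorway: 54 mm wide (y), 58 high (z), 32 deep (x). Sides upright and parallel up to 40 mm, good to grip across the 54 mm; then they curve in to the arch. Opening right through along x: 46 mm wide, from 4 to 54 mm above the underside. Symmetric front to back and left to right. Origin: centre of underside.
- strap_die: The other die, to be left alone: a plain rectangular band of the same steel, 38 mm wide (y), 68 high (z), 32 deep (x), standing on its narrow edge. Origin: centre of underside.
- hook_stand: Fixed steel stand. Foot 130 x 90 x 12 mm, reaching from 100 mm in front (-x) to 30 mm behind the post. Post 12 mm thick, 154 mm high. From its top a level round arm, 8 mm thick, runs along -x and ends in an upturned tip, 8 mm thick, its axis 85 mm from the post's. Origin: under the post, on the bench; z up.
- hook_throat (a point): Middle of the hook's throat, on top of the level arm, 154 mm above the bench; axes as hook_stand: +x to the post, -x out past the tip. Post face and tip's inner face are each 37.5 mm away; the tip's outer face is 45.5 mm away and its top 15 mm above this point. The hung die has its x along the arm and its underside 54 mm below this point.
Not all that is in view belongs to the job. What is shaped like the heel_die but red or yellow is not meant.

How it is judged:
By the outcome, as a careful person would: the job done as asked, in the order asked, and still so for the second after the job is handed in, with the robot touching nothing.
It also fails if it takes over 38 s, if anything falls off the work surface, if the arm or the gripper's body presses on something with over 40 N, if the wrist force passes 120 N, or if a joint passes its speed limit or range.

## Working session

There is one attempt and no reset: what is moved stays moved. The work goes in short steps, Python scripts to look and compute and a tool call to move; the robot and the scene stay as the last step left them, time stands still between calls to the robot, and variables do not carry over. Pictures are saved under pics/ and viewed, at most 10 in all, crops included, and the job is handed in when it is done.

Besides the shell and the picture viewer there is one more tool, called after "Request:" as a command line: name --pt "numbers of a row" for each row, then --argument value for the rest. step_arm: Moves the arm, as the interface text tells. Shifts and turns lie within -1 to 1; 1 stands for 200 mm of shift or 180 degrees of turn. Its arguments: {"type":"object","properties":{"delta_pos":{"type":"array","items":{"type":"array","items":{"type":"number","minimum":-1,"maximum":1}}},"spin":{"type":"array","items":{"type":"number","minimum":-1,"maximum":1}},"gripper":{"type":"number"},"squeeze":{"type":"number"}},"required":["delta_pos","spin"]}

```bash
mkdir -p pics; cat > h.py <<'E'
import numpy as np, cv2
from bench import r
def snap(n,f):
    s=r.snapshot(n); cv2.imwrite(f'pics/{f}.png',np.asarray(s['pixels'])); return s
def cam(s):
    K=np.array([[s['fx'],0,s['cx']],[0,s['fy'],s['cy']],[0,0,1.]]);T=np.array(s['camera_from_world']);return K,np.array(s['dist_coeffs'],float),T
def ray(s,uv):
    K,d,T=cam(s);p=cv2.undistortPoints(np.array([[uv]],float),K,d)[0,0]
    R=T[:3,:3];return -R.T@T[:3,3],R.T@np.array([p[0],-p[1],-1])
def onplane(s,uv,v,ax=2):
    o,d=ray(s,uv);return o+d*(v-o[ax])/d[ax]
def proj(s,P):
    K,d,T=cam(s);c=(T[:3,:3]@np.atleast_2d(P).T).T+T[:3,3];c=c*[1,-1,-1]
    return cv2.projectPoints(c,np.zeros(3),np.zeros(3),K,d)[0][:,0]
def tri(s1,u1,s2,u2):
    o1,d1=ray(s1,u1);o2,d2=ray(s2,u2);t=np.linalg.lstsq(np.c_[d1,-d2],o2-o1,rcond=None)[0]
    a,b=o1+t[0]*d1,o2+t[1]*d2;return (a+b)/2,np.linalg.norm(a-b)
E
python3 - <<'E'
from h import *
import pickle
d={n:snap(n,n+'0') for n in('side','top')}
pickle.dump(d,open('s0.pkl','wb'))
for n in d:
    T=np.array(d[n]['camera_from_world']);print(n,(-T[:3,:3].T@T[:3,3]).round(),d[n]['fx'],T[:3,:3].round(2).tolist())
print(r.sense())
E
```

```text
side [ 194. -504.  891.] 489.57693866959096 [[0.8, -0.6, -0.01], [0.48, 0.63, 0.61], [-0.36, -0.5, 0.79]]
top [501. -14. 934.] 360.00145428322213 [[0.03, -1.0, -0.03], [1.0, 0.03, 0.09], [-0.09, -0.03, 1.0]]
{'time': 0.1, 'joint_pos': array([ 7.20548167e+01,  7.51181314e+00,  8.53247847e+01, -2.49419733e-04,
        8.72616991e+01, -4.89323194e+00]), 'qd': array([-0.05341916, -0.187461  , -0.18409023, -0.02240806,  0.1270021 ,
        0.06185274]), 'joint_efforts': array([ 1.70041203e-03, -5.70953608e+01, -5.01943731e+01, -2.01171160e-04,
        8.13323655e-03,  1.39509720e-05]), 'tool_pos': array([135.32467399, 584.01726295, 230.32185021]), 'tcp_rot': array([-1.79902040e+02, -8.13644082e-03,  1.66948054e+02]), 'ft_force': array([0.22060868, 0.21415028, 0.17607228]), 'wrist_torque': array([-0.04155217,  0.03277379,  0.03951263]), 'grip_force': 0.0, 'finger_gap': 85.41989385062988}
```

View pics/side0.png

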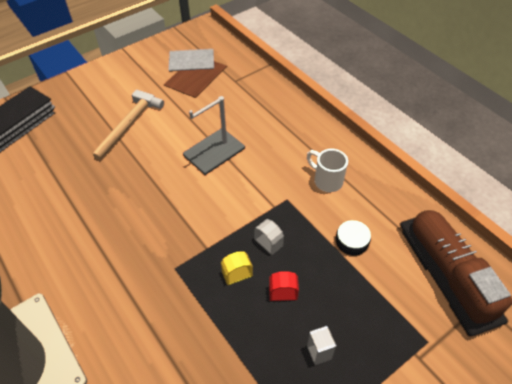

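View pics/top0.png

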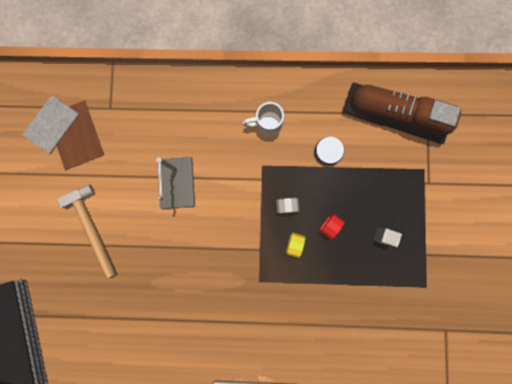

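The side picture shows the grey heel die at about (268,237), the pale strap die at (321,344) and the hook stand at (215,140), with its tip at (192,113). In the top picture they are at (288,205), (389,238) and (177,182). I'll zoom in.

```bash
python3 - <<'E'
import pickle,cv2,numpy as np
d=pickle.load(open('s0.pkl','rb'))
c=lambda n,x,y,w,h:cv2.resize(np.asarray(d[n]['pixels'])[y:y+h,x:x+w],None,fx=5,fy=5,interpolation=cv2.INTER_CUBIC)
a=np.hstack([c('side',180,90,80,60-0),c('side',235,210,80,60)]);b=np.hstack([c('top',140,150,80,60),c('top',260,180,80,60)])
cv2.imwrite('pics/c1.png',np.vstack([a,b]))
E
```

```text
(no output)
```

View pics/c1.png

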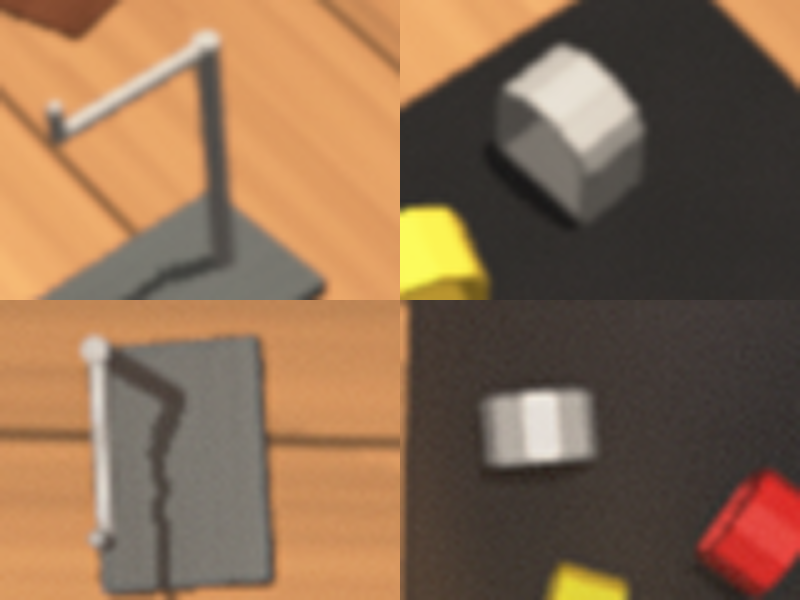

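```bash
python3 - <<'E'
from h import *
import pickle
d=pickle.load(open('s0.pkl','rb'));S,T=d['side'],d['top']
cp=lambda x,y,X,Y:((x+.5)/5-.5+X,(y+.5)/5-.5+Y)
pt=tri(S,cp(207,42,180,90),T,cp(95,50,140,150));tt=tri(S,cp(55,105,180,90),T,cp(100,240,140,150))
print('posttop',pt,'tiptop',tt)
P=[onplane(T,cp(95,50,140,150),158),onplane(T,cp(100,240,140,150),169)];print(P)
# foot corners z=12
for c in [(103,346),(260,337),(272,580),(105,592)]: print('foot',onplane(T,cp(c[0],c[1]-300,140,150),12).round(1))
print('heel top',onplane(T,cp(141,127,260,180),58), tri(S,cp(570,103,155,210),T,cp(141,127,260,180)))
g=cv2.cvtColor(np.asarray(T['pixels']),cv2.COLOR_BGR2HSV)
m=((g[...,2]>95)&(g[...,1]<50)).astype(np.uint8);m[:, :262]=0;m[:180]=0;m[280:]=0;m[:,430:]=0
n,l,st,ce=cv2.connectedComponentsWithStats(m)
for i in range(1,n):
    if st[i,4]>30:
        q=np.argwhere(l==i)[:,::-1].astype(float)
        W=np.array([onplane(T,p,50)[:2] for p in q],np.float32);print(st[i],ce[i],cv2.minAreaRect(W))
E
```

```text
posttop (array([632.28584218, 224.25658204, 154.88182423]), np.float64(0.528526108713279)) tiptop (array([547.07657814, 212.39642402, 173.07405773]), np.float64(0.22317917747793994))
[array([631.53963878, 223.4462237 , 158.        ]), array([547.41588158, 213.54393204, 169.        ])]
foot [658.2 263.9  12. ]
foot [665.  181.9  12. ]
foot [538.6 170.1  12. ]
foot [530.1 256.1  12. ]
heel top [544.32598872 -67.82592917  58.        ] (array([544.27455757, -68.04652114,  49.76446747]), np.float64(1.0762731482735657))
[276 198  23  15 314] [287.44904459 205.00318471] ((544.704833984375, -66.42735290527344), (34.33342742919922, 53.905921936035156), 1.572852611541748)
[381 228  21  19 276] [391.21014493 237.25362319] ((474.0364990234375, -318.35260009765625), (42.959346771240234, 37.46078872680664), 73.94140625)
```

Hook: the post-to-tip distance comes out at 85.3 mm (85 given), and its yaw at about 5–7°. The heel die is at about (544.5, -67), and the measured rectangle is 54 x 34 mm (54 x 32 given). Both fit, so I'll approach the die.

Request:
step_arm --pt "0.128 -0.203 0" --pt "0.128 -0.203 0" --pt "0.128 -0.203 0" --pt "0.128 -0.203 0" --pt "0.128 -0.203 0" --pt "0.128 -0.203 0" --pt "0.128 -0.203 0" --pt "0.128 -0.203 0" --spin '[0.01, 0.01, 0.01, 0.01, 0.01, 0.01, 0.01, 0.01]' --gripper 1 --squeeze 50

```text
time: 1.1
tool_pos: [340.6, 258.2, 231.0]
tcp_rot: [-180.0, -0.0, -178.6]
ft_force: [0.4, -0.2, 0.3]
finger_gap: 85.2
grip_force: 0.0
```

Request:
step_arm --pt "0.128 -0.203 0" --pt "0.128 -0.203 0" --pt "0.128 -0.203 0" --pt "0.128 -0.203 0" --pt "0.128 -0.203 0" --pt "0.128 -0.203 0" --pt "0.128 -0.203 0" --pt "0 0 0" --spin '[0, 0, 0, 0, 0, 0, 0, 0]'

```text
time: 2.1
tool_pos: [520.1, -27.2, 230.4]
tcp_rot: [-180.0, -0.1, -178.9]
ft_force: [-0.4, 0.4, 0.7]
finger_gap: 85.3
grip_force: 0.0
```

```bash
python3 - <<'E'
from h import *
import pickle
s=snap('wrist','w1');pickle.dump(s,open('w1.pkl','wb'))
T=np.array(s['camera_from_world']);print((-T[:3,:3].T@T[:3,3]).round(),T[:3,:3].round(2).tolist(),r.sense()['tool_pos'],r.sense()['tcp_rot'])
E
```

```text
[450. -28. 373.] [[-0.02, 1.0, -0.0], [-0.96, -0.02, -0.27], [-0.27, -0.01, 0.96]] [519.41472668 -25.70800177 230.45835977] [ 1.79979401e+02 -9.63272708e-02 -1.78801019e+02]
```

View pics/w1.png

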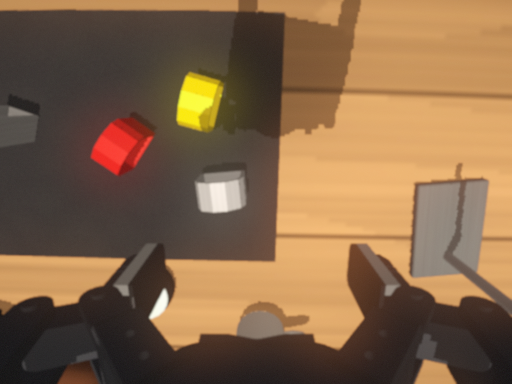

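The wrist picture shows the heel die at about (221,190), with its arch crown up and the hook foot at (450,228). I'll measure the die more closely.

```bash
python3 - <<'E'
from h import *
import pickle
s=pickle.load(open('w1.pkl','rb'));im=np.asarray(s['pixels'])
g=cv2.cvtColor(im,cv2.COLOR_BGR2HSV)
m=((g[...,2]>115)&(g[...,1]<50)).astype(np.uint8);m[:150]=0;m[235:]=0;m[:,:180]=0;m[:,262:]=0
n,l,st,ce=cv2.connectedComponentsWithStats(m)
i=1+np.argmax(st[1:,4]);print(st[i],ce[i]);q=np.argwhere(l==i)[:,::-1].astype(float)
W=np.array([onplane(s,p,50)[:2] for p in q],np.float32);print(cv2.minAreaRect(W))
for nm,f in(('hi',max),('lo',min)):
    E=[]
    for c in range(205,238,3):
        v=q[q[:,0]==c,1];E.append((c,f(v)+(.5 if nm=='hi' else -.5)))
    print(nm,[int(e[1]) for e in E]);w=np.array([onplane(s,e,58)[:2] for e in E]);k=len(w)//2
    print(w[[0,k-1,k,k+1,-1]].round(1).tolist(),'yaw',-np.degrees(np.arctan(np.polyfit(w[:,1],w[:,0],1)[0])))
# hook foot corners z=12
for c in [(415,184),(487,179),(480,272),(411,276)]: print(onplane(s,c,12).round(1))
cv2.imwrite('pics/c2.png',cv2.resize(im[150:240,170:270],None,fx=6,fy=6,interpolation=cv2.INTER_CUBIC))
E
```

```text
[ 195  171   52   43 1841] [220.95002716 192.22487778]
((541.60888671875, -65.49247741699219), (45.998897552490234, 54.302242279052734), 6.4184041023254395)
hi [212, 212, 212, 213, 213, 212, 212, 212, 211, 210, 210]
[[562.1, -81.8], [563.0, -68.8], [561.7, -65.5], [561.7, -62.3], [559.1, -49.2]] yaw 5.588525131957325
lo [173, 172, 172, 172, 172, 171, 171, 171, 171, 170, 170]
[[518.8, -80.7], [517.5, -68.1], [516.4, -65.0], [516.3, -61.8], [515.0, -49.3]] yaw 6.245257503354041
[536.5 167.1  12. ]
[528.2 256.3  12. ]
[656.1 276.7  12. ]
[662.9 182.8  12. ]
```

View pics/c2.png

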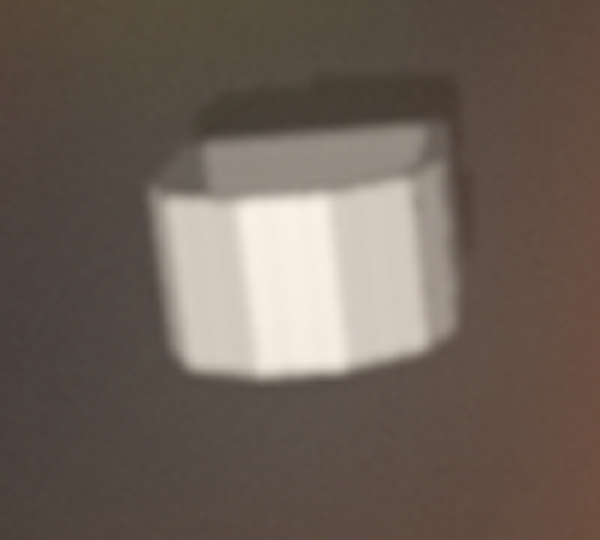

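The crop shows the crown facet with its front edge centred at crop (285,195) and its rear edge at (303,376). The die is turned by about 5–6°.

```bash
python3 - <<'E'
from h import *
import pickle
s=pickle.load(open('w1.pkl','rb'))
cp=lambda x,y:((x+.5)/6-.5+170,(y+.5)/6-.5+150)
a,b=onplane(s,cp(287,195),58),onplane(s,cp(303,376),58);print(a,b,(a+b)/2,np.linalg.norm(b-a),np.degrees(np.arctan2(*(b-a)[[1,0]])))
for e in [((238,195),(330,193)),((260,376),(345,373))]:
    p,q=[onplane(s,cp(*x),58) for x in e];print(np.linalg.norm(p-q),np.degrees(np.arctan2(-(q-p)[0],(q-p)[1])))
print(r.sense()['tool_pos'])
E
```

```text
[527.82309264 -67.84707367  58.        ] [561.4574001  -65.43478495  58.        ] [544.64024637 -66.64092931  58.        ] 33.72070246625755 4.102290633212278
16.212946277851675 2.4362968104980496
15.416273958787885 3.338491172951587
[519.41472668 -25.70800177 230.45835977]
```

Request:
step_arm --pt "0.125 -0.211 0" --pt "0 0 -0.25" --pt "0 0 -0.25" --pt "0 0 -0.25" --pt "0 0 -0.2" --pt "0 0 -0.1" --pt "0 0 -0.07" --pt "0 0 0" --spin '[0.017, 0, 0, 0, 0, 0, 0, 0]'

```text
time: 3.15
tool_pos: [543.5, -65.9, 6.5]
tcp_rot: [180.0, -0.1, -175.6]
ft_force: [0.9, -0.3, 1.0]
finger_gap: 85.4
grip_force: 0.0
```

Request:
step_arm --pt "0 0 0" --pt "0 0 0" --pt "0 0 0" --pt "0 0 0" --pt "0 0 0" --pt "0 0 0" --pt "0 0 0" --pt "0 0 0" --spin '[0, 0, 0, 0, 0, 0, 0, 0]' --gripper -0.2 --squeeze 50

```text
time: 4.15
tool_pos: [545.8, -66.9, 8.9]
tcp_rot: [-180.0, 0.2, -175.6]
ft_force: [-0.5, 0.4, 6.5]
finger_gap: 53.2
grip_force: 53.4
```

Gripped at 53 mm, as it should be for the 54 mm sides. Next I'll lift it and carry it to a point in front of the tip.

Request:
step_arm --pt "0 0 0.1" --pt "0 0 0.2" --pt "0 0 0.2" --pt "0 0 0.14" --pt "-0.038 0.23 0" --pt "-0.038 0.23 0" --pt "-0.038 0.23 0" --pt "-0.038 0.23 0" --spin '[0, 0, 0, 0, 0, 0, 0, 0]'

```text
time: 5.15
tool_pos: [513.6, 118.6, 135.5]
tcp_rot: [180.0, 0.0, -175.6]
ft_force: [0.3, 0.2, -1.4]
finger_gap: 53.3
grip_force: 53.0
```

Request:
step_arm --pt "-0.038 0.23 0" --pt "-0.038 0.15 0" --pt "0 0.08 0" --pt "0 0 0" --pt "0 0 0" --spin '[0, 0, 0, 0, 0]'

```text
time: 5.78
tool_pos: [499.2, 208.2, 135.2]
tcp_rot: [-180.0, -0.0, -175.6]
ft_force: [-0.4, -0.8, -1.3]
finger_gap: 53.5
grip_force: 53.0
```

```bash
python3 - <<'E'
from h import *
import pickle
d={n:snap(n,n+'2') for n in('side','top','wrist')};pickle.dump(d,open('s2.pkl','wb'))
q=r.sense();print(q['tool_pos'],q['tcp_rot'],q['ft_force'])
c=lambda n,x,y:cv2.resize(np.asarray(d[n]['pixels'])[y:y+100,x:x+130],None,fx=3,fy=3,interpolation=cv2.INTER_CUBIC)
a=np.hstack([c('side',130,75),c('top',110,145)]);w=cv2.resize(np.asarray(d['wrist']['pixels']),(390,293))
cv2.imwrite('pics/c3.png',np.vstack([a,np.hstack([w,np.zeros_like(w)])]))
E
```

```text
[499.203381   208.21315874 135.27409396] [-1.79984172e+02 -3.23263889e-03 -1.75675861e+02] [ 0.07220098  0.36784158 -0.86012849]
```

View pics/c3.png

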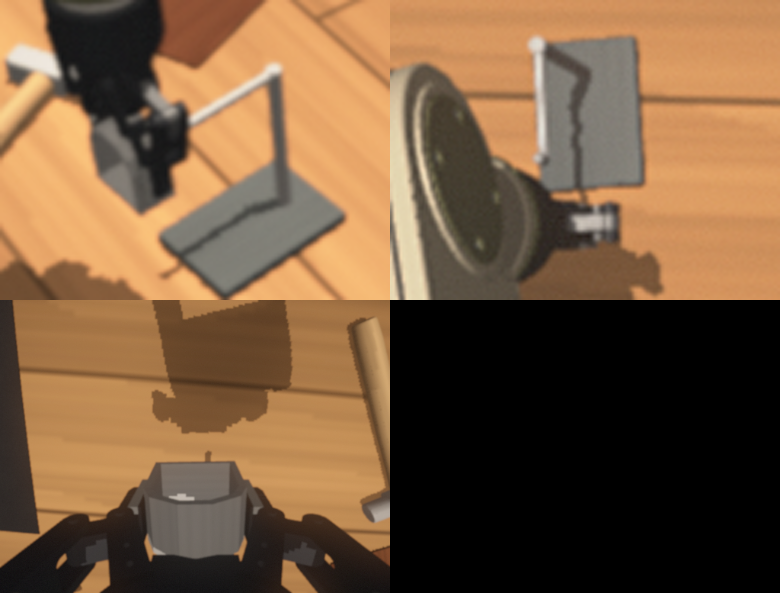

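The combined view shows the die upright in the jaws. In the top crop the tip is at (540,157) and part of the gripper is at (598,222). I'll check these against projections.

```bash
python3 - <<'E'
from h import *
import pickle
d=pickle.load(open('s2.pkl','rb'))
c,sn=np.cos(np.radians(4.4)),np.sin(np.radians(4.4))
P=np.array([[499.2,209,186],[499.2+16*c,209+16*sn,186],[499.2+16*c-27*-sn*-1,209+16*sn-27*c,150],[547.3,213,169],[632,223,158]])
for n,(X,Y) in {'side':(130,75),'top':(110,145)}.items(): print(n,((proj(d[n],P)-[X,Y])*3).round().tolist())
# wrist: crown in gripper: front & rear edge of crown facet
w=d['wrist']
for u in [(178,502),(216,500),(183,556),(214,556)]: print(onplane(w,(u[0]/390*512,(u[1]-300)/293*384),186).round(1))
cp=lambda x,y,X,Y:((x+.5)/3-.5+X,(y+.5)/3-.5+Y)
S,T=d['side'],d['top']
print(tri(S,cp(276,70,130,75),T,cp(537-390,45,110,145)))
print(onplane(T,cp(540-390,157,110,145),169))
E
```

```text
side [[124.0, 124.0], [143.0, 114.0], [167.0, 173.0], [182.0, 110.0], [273.0, 67.0]]
top [[144.0, 226.0], [144.0, 203.0], [195.0, 208.0], [150.0, 158.0], [146.0, 43.0]]
[480.6 199.5 186. ]
[478.4 216.  186. ]
[509.1 203.4 186. ]
[508.  218.1 186. ]
(array([632.76827843, 223.6506857 , 154.999372  ]), np.float64(2.065113839770498))
[548.70686604 213.46922316 169.        ]
```

Projections agree with the pictures to within 2 mm. Now I'll thread the die over the tip.

Request:
step_arm --pt "0 0 0" --pt "0.06 0.006 0" --pt "0.06 0.006 0" --pt "0.06 0.006 0" --pt "0 0 0" --spin '[0.008, 0, 0, 0, 0]'

```text
time: 6.55
tool_pos: [535.9, 212.9, 135.2]
tcp_rot: [-180.0, 0.0, -174.2]
ft_force: [-1.1, -0.4, -2.1]
finger_gap: 52.6
grip_force: 53.0
```

Request:
step_arm --pt "0.06 0.006 0" --pt "0.06 0.006 0" --pt "0.06 0.006 0" --pt "0.06 0.006 0" --pt "0.03 0.003 0" --pt "0 0 0" --pt "0 0 0" --spin '[0, 0, 0, 0, 0, 0, 0]'

```text
time: 7.42
tool_pos: [588.6, 218.3, 135.2]
tcp_rot: [-180.0, -0.0, -174.1]
ft_force: [-1.1, 0.0, -1.2]
finger_gap: 53.2
grip_force: 53.0
```

```bash
python3 - <<'E'
from h import *
d={n:snap(n,n+'3') for n in('side','wrist')}
q=r.sense();print(q['tool_pos'],q['tcp_rot'],q['ft_force'])
a=cv2.resize(np.asarray(d['side']['pixels'])[75:155,140:240],(500,400),interpolation=cv2.INTER_CUBIC);w=np.asarray(d['wrist']['pixels'])[184:384,180:330];w=cv2.resize(w,(300,400))
cv2.imwrite('pics/c4.png',np.hstack([a,w]))
E
```

```text
[588.58089195 218.32376992 135.29854053] [-1.79998260e+02 -9.67369182e-03 -1.74144787e+02] [-0.3315951   0.37450014 -1.97466503]
```

View pics/c4.png

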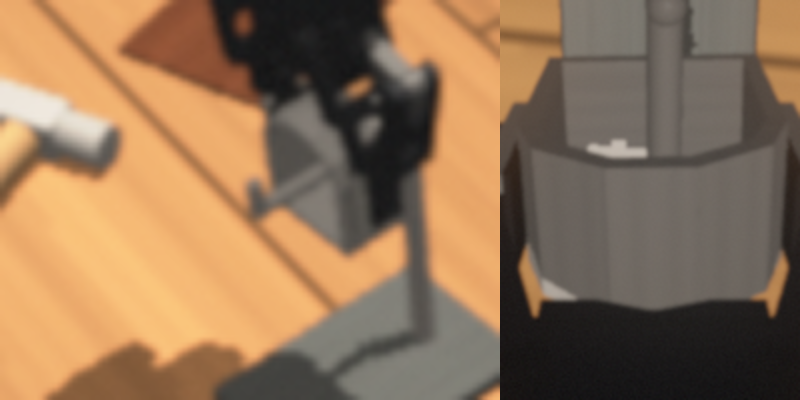

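The arm runs through the opening, with the tip clear in front at crop (255,200). The arm sits about 2 mm to +y of the opening's centre, so I'll shift the die and lower it.

Request:
step_arm --pt "0 0.01 -0.02" --pt "0 0 -0.04" --pt "0 0 -0.04" --pt "0 0 -0.02" --pt "0 0 0" --pt "0 0 0" --spin '[0, 0, 0, 0, 0, 0]'

```text
time: 8.28
tool_pos: [589.1, 220.3, 111.5]
tcp_rot: [180.0, 0.0, -174.2]
ft_force: [0.1, -0.2, -2.4]
finger_gap: 53.1
grip_force: 53.0
```

Request:
step_arm --pt "0 0 -0.005" --pt "0 0 -0.005" --pt "0 0 -0.005" --pt "0 0 0" --spin '[0, 0, 0, 0]'

```text
time: 8.78
tool_pos: [589.1, 220.4, 108.9]
tcp_rot: [180.0, 0.0, -174.1]
ft_force: [-1.8, -1.3, 2.9]
finger_gap: 53.7
grip_force: 53.6
```

Request:
step_arm --pt "0 0 -0.003" --pt "0 0 0" --pt "0 0 0" --spin '[0, 0, 0]' --squeeze 20

```text
time: 9.15
tool_pos: [589.2, 220.4, 108.8]
tcp_rot: [180.0, 0.0, -174.2]
ft_force: [-4.8, -0.2, 7.0]
finger_gap: 53.2
grip_force: 54.2
```

Request:
step_arm --pt "0 0 0" --pt "0 0 0" --pt "0 0 0" --pt "0 0 0" --spin '[0, 0, 0, 0]' --gripper 0.5

```text
time: 9.65
tool_pos: [588.8, 220.3, 107.5]
tcp_rot: [-180.0, -0.0, -174.2]
ft_force: [-0.5, -0.1, 0.4]
finger_gap: 64.1
grip_force: 0.0
```

Request:
step_arm --pt "0 0 0" --pt "0 0 0" --pt "0 0 0" --pt "0 0 0" --pt "0 0 0" --pt "0 0 0" --spin '[0, 0, 0, 0, 0, 0]' --gripper 1

```text
time: 10.4
tool_pos: [588.9, 220.3, 107.7]
tcp_rot: [-180.0, -0.0, -174.2]
ft_force: [-0.1, -0.0, 0.2]
finger_gap: 85.4
grip_force: 0.0
```

```bash
python3 - <<'E'
from h import *
d={n:snap(n,n+'4') for n in('side','wrist')}
q=r.sense();print(q['tool_pos'],q['ft_force'])
a=cv2.resize(np.asarray(d['side']['pixels'])[75:155,140:240],(500,400),interpolation=cv2.INTER_CUBIC);w=np.asarray(d['wrist']['pixels'])[184:384,180:330];w=cv2.resize(w,(300,400))
cv2.imwrite('pics/c5.png',np.hstack([a,w]))
E
```

```text
[588.88703423 220.29978078 107.70710195] [-0.18336097 -0.84432638  0.04993222]
```

View pics/c5.png

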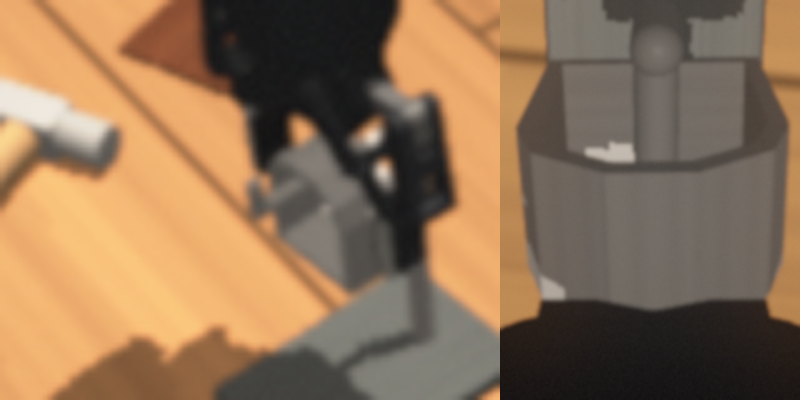

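The die hangs on the arm behind the tip, its fingers clear on both sides. I'll retreat straight up.

Request:
step_arm --pt "0 0 0.05" --pt "0 0 0.15" --pt "0 0 0.2" --pt "0 0 0.2" --pt "0 0 0.1" --pt "-0.2 -0.1 0" --pt "-0.2 -0.1 0" --pt "-0.2 -0.1 0" --spin '[0, 0, 0, 0, 0, 0, 0, 0]'

```text
time: 11.5
tool_pos: [467.4, 159.7, 247.0]
tcp_rot: [-180.0, -0.1, -174.1]
ft_force: [0.7, 0.0, -0.0]
finger_gap: 85.3
grip_force: 0.0
```

Request:
step_arm --pt "0 0 0" --pt "0 0 0" --pt "0 0 0" --pt "0 0 0" --pt "0 0 0" --pt "0 0 0" --pt "0 0 0" --pt "0 0 0" --spin '[0, 0, 0, 0, 0, 0, 0, 0]'

```text
time: 12.5
tool_pos: [468.9, 160.3, 247.7]
tcp_rot: [-180.0, 0.0, -174.2]
ft_force: [0.4, -0.8, -0.1]
finger_gap: 85.3
grip_force: 0.0
```

```bash
python3 - <<'E'
from h import *
d=snap('side','side5')
cv2.imwrite('pics/c6.png',cv2.resize(np.asarray(d['pixels']),(768,576)))
E
```

```text
(no output)
```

View pics/c6.png

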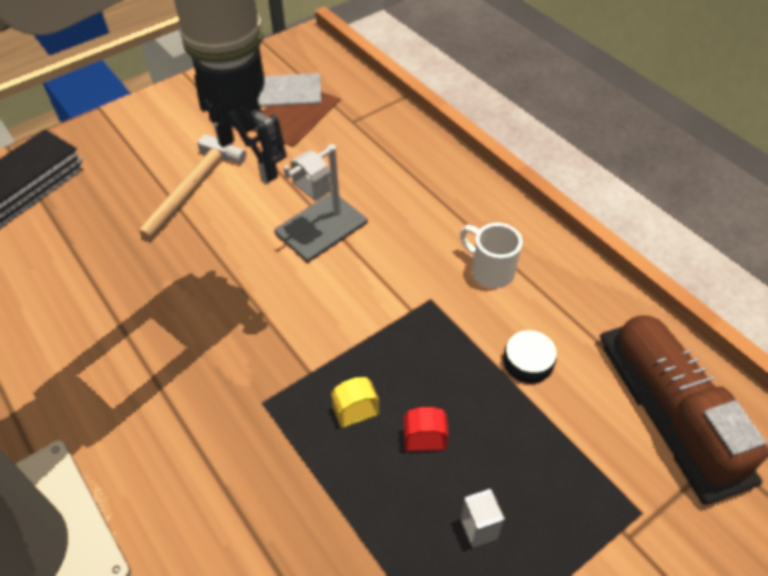

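The die hangs on the hook at (312,175), the gripper is clear of it, and the strap die still stands at (483,517).

```bash
python3 -c "
from bench import r
print(r.hand_in())"
```

```text
the job is handed in; nothing more can be done
None
```

The heel die hangs on the hook arm between tip and post, the strap die stands untouched where it was, and I handed the job in at about 12.6 s of the 38 s allowed; no verdict came back.

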